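# Lid the bridge-pin tin, then hold up its outer lid

## Task

Put the nested pair of lids back on the open pin tin: carry the two as one, keep them level, and lower them (do not drop them) until the inner lid is fully seated on the tin, then let go. Next take the outer lid alone, lift it at least 8 cm above where it sat so that the picks lying in the inner lid's dish can be reached, and finish while still holding it up there, still, with nothing else carrying it and with the inner lid left seated and undisturbed. Keep the tin standing where it is and leave the tray with the harmonicas and the finger shaker alone.

Things in the scene. Friction and masses are not known exactly. Their poses are not given: they have to be found in the camera images.
- plank: Narrow maple plank, fixed, 200 mm deep (its x) and 840 mm long (its y), a low shelf standing on the table; its level top, on which all the things stand, is 120 mm above the table. Origin on the table under the plank's centre, z up. The white tilt-out bin underneath is not part of the work.
- tin: Open round metal tin full of pins, loose, about 0.2 kg, upright on the plank. Body 60 mm in diameter, 42 mm high, ending in a shoulder; above it a neck 52 mm in diameter narrowing to 49 mm at the rim, 53.5 mm above the underside. Origin at the centre of its underside, z up its axis. Seated, the inner lid's skirt stands on the shoulder, the middle of its band 50.5 mm above this origin.
- inner_mid (a point): Inner lid, loose, metal, 60 g: a round band 60 mm in diameter, 17 mm high, its lower 12 mm a hollow skirt (56 mm inside) that slips over the tin's neck; on top a dish 49 mm in diameter, 9 mm high, with picks, covered at the start. Point: on the axis, half-way up the band (8.5 mm); z up. The pair starts nested, upright on the plank; gripping the band carries both, the outer lid riding loose on top.
- outer_knob (a point): Outer lid, loose, metal, 45 g: a cap 55 mm in diameter, 12 mm high, over the inner lid's dish (1.5 mm play), standing on its band, narrower than the band; on top a knob 16 mm in diameter, 18 mm high. Point: on the axis, half-way up the knob, 9 mm above the cap's flat top, 21 mm above its lower edge; z up. Nested, it is 29.5 mm above the middle of the inner lid's band.
- tray: Grey plastic tray, 72 x 124 x 16 mm, with two harmonicas in it, loose on the plank. Origin at the centre of its underside, its y along its length. To be left alone.
- harmonica_a: Chrome harmonica, 26 x 100 x 20 mm, lying in the tray. Origin at the centre of its underside. To be left alone.
- harmonica_b: The second chrome harmonica, the same, lying beside it in the tray. To be left alone.
- shaker: Silicone finger shaker, an egg 40 mm across with a finger loop on top, 62 mm high in all, standing on the plank. Origin at the centre of its underside. To be left alone.

How it is judged:
By the outcome, as a careful person would: the job done as asked, in the order asked, and still so for the second after the job is handed in, while the arm keeps its last pose, push and grip.
It also fails if it takes over 59 s, if anything falls off the work surface, if the arm or the gripper's body presses on something with over 40 N, if the wrist force passes 120 N, or if a joint passes its speed limit or range.

## Robot

A 7-joint arm with a two-finger parallel gripper is mounted at the origin on the work surface. World frame = base frame: x ahead of the robot, y to its left, z up, the work surface at z = 0. Lengths are in m, angles in rad, forces in N, time in s.
With the tool pointing down it reaches from about 0.4 to 0.85 m from the base axis. Payload 4.5 kg.
Tool frame: the origin (TCP) lies on the centre line of the jaws, within the pads' length; the fingertips stand 17 mm ahead of it and the grasp point (between the pads) lies 2 mm behind it (r.tip_reach is the distance from the TCP to the fingertips, in m); z points along the fingers, y is the line along which they close (so a half turn about z gives the same grasp; the last joint's range is limited). The gripper opens to 88 mm and grips with 3 to 60 N. Pads are 18 mm wide; open, the fingers measure 123 mm over their backs; the gripper's body (75 mm by 187 mm) begins 45 mm behind the grasp point.
Start: joints at [-1.088, 0.689, -0.195, 1.565, 0.157, 0.902, -0.215], TCP at [0.271, 0.563, 0.256] pointing down, gripper open.
Joint ranges: [-3.01, 3.01], [-0.46, 2.08], [-1.47, 1.51], [0.13, 2.56], [-1, 4.14], [0.04, 2.09], [-2.66, 2.66]. Speed limits (rad/s): [2.57, 2.57, 3.14, 3.14, 3.14, 3.14, 3.14].

## Interface

Orientations are given as a unit quaternion [x, y, z, w].
In Python, from plant import r gives the robot as it stands.
- The arm moves only by the tool step_arm, never from a script. Its argument "steps" is a list of rows, each a list of 7 numbers: the shift along the tool's x, y, z in cm, then the turn, a rotation vector about the tool's x, y, z in degrees, then the gripper's target within -1 to 1 (shut at 1, half-way at 0, fully open at -1). A call has 1 to 8 rows; each row shifts and turns the commanded pose from where the row before left it, along the tool's axes as they then stand; what a row does not reach is not made up. A row lasts 1/8 s, in which the tool goes at most 62.5 mm and 10.7 degrees, less where a joint would pass 70% of its speed; a pose out of reach is approached as far as the arm can. A call with a gripper value outside its range is refused whole. The fingers move at their own pace and stop on an object; "force" is the grip in N (left out, the last holds). Time passes only in rows, so rows that do not move let the fingers close. It gives the time, the measured TCP pose, the force, the opening and the grip force at its end, in the units of the state.
- r.get_state(): the state, without advancing time (a new reading comes with each control period).
- r.snapshot(name): name is "side" or "top" or "wrist"; returns a dict with "pixels" (480x640x3 uint8, red, green, blue), "fx", "fy", "cx", "cy" (pixels), "dist_coeffs" ([k1, k2, p1, p2, k3] as OpenCV has them; the pictures are not rectified), "cam_to_world" (4x4, takes a point from camera to world coordinates). Camera axes: x right, y down, z forward; pixel columns grow to the right and rows downward; lengths in m; the calibration is good to about 2 mm. A picture is of the moment at which its call begins. There is no depth.
- r.finish_job(): hands the job in; it is judged then, once.
The state is a dict: "clock": time; "q": joint angles; "qd": joint speeds; "joint_torque": joint torques, N m; "tool_pos": TCP position; "eef_rot": TCP orientation; "contact_force": force on the tool from outside, world axes, zero at the start; "moment": the same for the moment, N m; "opening": opening from 0.0 (shut) to 1.0 (fully open); "finger_force": force on a finger pad.
Only numpy, scipy, OpenCV 4.12 (cv2) and the standard library are available. Lean on these libraries where they do the work, as an engineer would, in place of code of your own. Each camera call takes 0.05 s, during which the arm holds its last target. There are 200 camera calls.

## Working session

There is one attempt and no reset: what is moved stays moved. The work goes in short steps, Python scripts to look and compute and a tool call to move; the robot and the scene stay as the last step left them, time stands still between calls to the robot, and variables do not carry over. Pictures are saved under pics/ and viewed, at most 10 in all, crops included, and the job is handed in when it is done.

Besides the shell and the picture viewer there is one more tool, called after "Call:" in YAML: its name, and indented under it one key for each argument. step_arm: Moves the arm, as the interface text tells. Its arguments: {"type":"object","properties":{"steps":{"type":"array","items":{"type":"array","items":{"type":"number"}}},"force":{"type":"number"}},"required":["steps"]}

```bash
mkdir -p pics; ls
cat > h.py <<'E'
from plant import r
import numpy as np, cv2
def snap(n,f=None):
    s=r.snapshot(n)
    if f: cv2.imwrite(f'pics/{f}.png',s['pixels'][:,:,::-1])
    return s
def K(s): return np.array([[s['fx'],0,s['cx']],[0,s['fy'],s['cy']],[0,0,1.]])
def ray(s,u,v):
    p=cv2.undistortPoints(np.array([[[u,v]]],float),K(s),np.array(s['dist_coeffs'],float))[0,0]
    T=np.array(s['cam_to_world']); return T[:3,3],T[:3,:3]@np.array([p[0],p[1],1])
def onz(s,u,v,z):
    o,d=ray(s,u,v); return o+d*(z-o[2])/d[2]
def proj(s,P):
    T=np.linalg.inv(np.array(s['cam_to_world']))
    return cv2.projectPoints(np.array(P,float).reshape(-1,3),cv2.Rodrigues(T[:3,:3])[0],T[:3,3],K(s),np.array(s['dist_coeffs'],float))[0][:,0]
E
python3 - <<'E'
from h import *
for n in('top','side'):
    s=snap(n,n+'0'); print(n,s['fx'],np.round(s['cam_to_world'],3).tolist())
print(r.get_state())
E
```

```text
pics
top 551.4878156692591 [[-0.026, -0.991, 0.13, 0.425], [-1.0, 0.026, 0.003, 0.027], [-0.006, -0.13, -0.992, 1.12], [0.0, 0.0, 0.0, 1.0]]
side 435.7075663340856 [[0.983, -0.114, 0.143, 0.442], [-0.181, -0.503, 0.845, -0.544], [-0.025, -0.857, -0.515, 0.468], [0.0, 0.0, 0.0, 1.0]]
{'clock': 0.1, 'q': array([-1.08818693,  0.68991075, -0.19456531,  1.56621789,  0.15730937,
        0.90252513, -0.21511482]), 'qd': array([-0.00033063, -0.00230168, -0.00040881, -0.00090924, -0.00016662,
       -0.00147046,  0.00070062]), 'joint_torque': array([-3.01843640e-03, -5.28498673e+01, -1.27105795e+00, -1.53837776e+01,
       -5.24522841e-02,  2.00819704e-03,  6.17412161e-05]), 'tool_pos': array([0.27096798, 0.56260824, 0.25499063]), 'eef_rot': array([ 2.22477450e-01,  9.74937480e-01, -8.22026453e-04, -1.35304136e-04]), 'contact_force': array([-0.43079729, -0.29651169, -0.42239194]), 'moment': array([0.037808  , 0.02636549, 0.01388227]), 'finger_force': 0.0, 'opening': 0.9986436767510919}
```

View pics/top0.png

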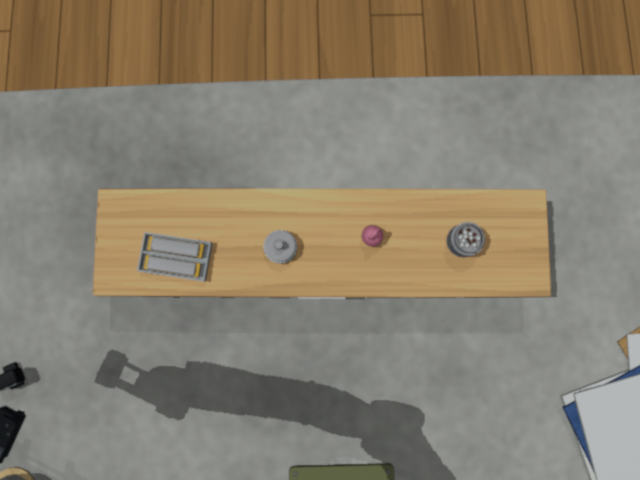

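View pics/side0.png

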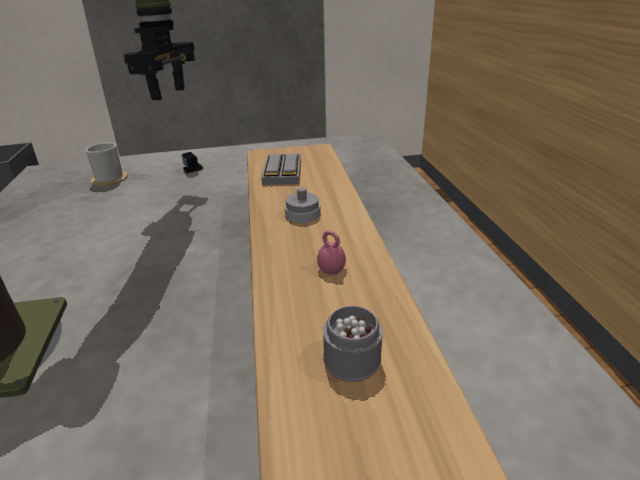

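The top view shows the lids at (281,247), the shaker at (373,236), the tin at (467,240) and the tray at (176,257). The side view shows the knob at (301,194), the lids' band at (303,212) and the tin's rim at (353,325).

Run:
```python
from h import *
def blob(n,box,t):
    s=r.snapshot(n); x0,y0,x1,y1=box
    hsv=cv2.cvtColor(s['pixels'],cv2.COLOR_RGB2HSV)[y0:y1,x0:x1]
    m=(hsv[...,1]<t).astype(np.uint8); m=cv2.morphologyEx(m,cv2.MORPH_OPEN,np.ones((3,3)))
    c=max(cv2.findContours(m,0,2)[0],key=cv2.contourArea)
    b=cv2.boundingRect(c);(cx,cy),rad=cv2.minEnclosingCircle(c)
    print(n,b[0]+x0,b[1]+y0,b[2:],(cx+x0,cy+y0),rad); return s,cx+x0,cy+y0
s,u,v=blob('top',(250,215,312,280),70); print('lids',onz(s,u,v,.137),'knob',onz(s,280,244.5,.167))
s,u,v=blob('top',(435,205,500,275),70); print('tin',onz(s,u,v,.162),onz(s,468,238.5,.1735))
s,u,v=blob('side',(275,180,330,230),70); print('side knob top',onz(s,301.5,190,.167))
print('band-bottom front',onz(s,303,221,.12))
s,u,v=blob('side',(310,295,395,385),90);print('tin rim c',onz(s,353.5,325,.1735),'w',np.linalg.norm(onz(s,327,325,.1735)-onz(s,380,325,.1735)))
s=r.snapshot('top')
print('edges',[onz(s,*p,.12).round(3) for p in((98,189),(546,189),(550,297),(94,295),(373,236),(385,238),(143,234),(212,240),(207,281),(139,275))])
```

```text
top 263 230 (34, 34) (279.7289619445801, 246.3688850402832) 17.071670532226562
lids [0.52246573 0.10197391 0.137     ] knob [0.52274177 0.09916227 0.167     ]
top 447 222 (38, 35) (465.5, 239.5) 19.300357818603516
tin [ 0.52331278 -0.22560748  0.162     ] [ 0.52375524 -0.22705268  0.1735    ]
side 285 187 (35, 36) (302.1905746459961, 206.2889347076416) 19.413021087646484
side knob top [0.52185199 0.09924504 0.167     ]
band-bottom front [0.51928692 0.07974311 0.12      ]
side 323 305 (60, 77) (352.4546241760254, 343.1596870422363) 38.24458312988281
tin rim c [ 0.52470444 -0.23463392  0.1735    ] w 0.051884106659129424
edges [array([0.641, 0.444, 0.12 ]), array([ 0.618, -0.395,  0.12 ]), array([ 0.418, -0.387,  0.12 ]), array([0.443, 0.446, 0.12 ]), array([ 0.539, -0.067,  0.12 ]), array([ 0.534, -0.089,  0.12 ]), array([0.553, 0.356, 0.12 ]), array([0.539, 0.227, 0.12 ]), array([0.464, 0.237, 0.12 ]), array([0.478, 0.362, 0.12 ])]
```

Call:
step_arm:
  steps:
    - [-4.27, -3.08, 0, 0, 0, 0, -1]
    - [-4.27, -3.08, 0, 0, 0, 0, -1]
    - [-4.27, -3.08, 0, 0, 0, 0, -1]
    - [-4.27, -3.08, 0, 0, 0, 0, -1]
    - [-4.27, -3.08, 0, 0, 0, 0, -1]
    - [-4.27, -3.08, 0, 0, 0, 0, -1]
    - [-4.27, -3.08, 0, 0, 0, 0, -1]
    - [-4.27, -3.08, 0, 0, 0, 0, -1]

```text
clock: 1.35
tool_pos: [0.4729, 0.1915, 0.2559]
eef_rot: [0.222, 0.975, 0.0, 0.0]
contact_force: [0.6, -0.3, -0.5]
opening: 0.997
finger_force: 0.0
```

Call:
step_arm:
  steps:
    - [-4.27, -3.08, 0, 0, 0, 0, -1]
    - [-4.27, -3.08, 0, 0, 0, 0, -1]
    - [0, 0, 0, 0, 0, 0, -1]
    - [0, 0, 0, 0, 0, 0, -1]

```text
clock: 1.85
tool_pos: [0.522, 0.1011, 0.2557]
eef_rot: [0.222, 0.975, 0.0, -0.0]
contact_force: [-1.1, 0.5, -0.6]
opening: 0.997
finger_force: 0.0
```

Run:
```python
from h import *
s=snap('wrist','w1'); print(np.round(s['cam_to_world'],3).tolist(),s['fx'])
st=r.get_state();print(st['tool_pos'],st['eef_rot'],st['q'])
print(proj(s,[(.522,.1,.167),(.522,.1,.137)]))
```

```text
[[0.434, 0.865, 0.251, 0.457], [0.901, -0.417, -0.119, 0.132], [0.002, 0.278, -0.961, 0.385], [0.0, 0.0, 0.0, 1.0]] 390.7332653029443
[0.52166797 0.10189541 0.25577115] [ 2.21519406e-01  9.75155779e-01  5.16016478e-04 -3.05152959e-04] [-0.1157213   0.57192024 -0.26124668  1.84496329  0.20460178  0.75077947
  0.6366298 ]
[[311.67304054 254.44145056]
 [311.73206739 240.15843093]]
```

View pics/w1.png

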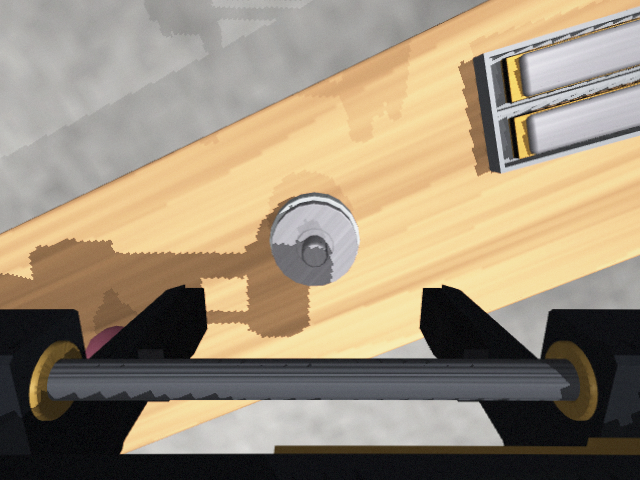

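The wrist view shows the knob at (314,253) and the band centred on column 314.5, within 2 mm of the prediction. Going down.

Call:
step_arm:
  steps:
    - [0, 0, 3, 0, 0, 0, -1]
    - [0, 0, 3, 0, 0, 0, -1]
    - [0, 0, 2, 0, 0, 0, -1]
    - [0, 0, 1.5, 0, 0, 0, -1]
    - [0, 0, 1.0, 0, 0, 0, -1]
    - [0, 0, 0.6, 0, 0, 0, -1]
    - [0, 0, 0.4, 0, 0, 0, -1]
    - [0, 0, 0, 0, 0, 0, -1]

```text
clock: 2.9
tool_pos: [0.5224, 0.1004, 0.1408]
eef_rot: [0.223, 0.975, 0.0, 0.0]
contact_force: [-0.1, -0.5, 0.1]
opening: 1.003
finger_force: 0.0
```

Call:
step_arm:
  force: 12
  steps:
    - [0, 0, 0, 0, 0, 0, -0.2]
    - [0, 0, 0, 0, 0, 0, -0.3]
    - [0, 0, 0, 0, 0, 0, 0]
    - [0, 0, 0, 0, 0, 0, 0.2]
    - [0, 0, 0, 0, 0, 0, 1]
    - [0, 0, 0, 0, 0, 0, 1]
    - [0, 0, 0, 0, 0, 0, 1]
    - [0, 0, 0, 0, 0, 0, 1]

```text
clock: 3.9
tool_pos: [0.5224, 0.1004, 0.1408]
eef_rot: [0.223, 0.975, 0.0, 0.0]
contact_force: [0.1, -0.4, 1.4]
opening: 0.677
finger_force: 12.0
```

Call:
step_arm:
  force: 20
  steps:
    - [0, 0, 0, 0, 0, 0, 1]
    - [0, 0, -0.3, 0, 0, 0, 1]
    - [0, 0, -1, 0, 0, 0, 1]
    - [0, 0, -2, 0, 0, 0, 1]
    - [0, 0, -2.5, 0, 0, 0, 1]
    - [0, 0, -2.2, 0, 0, 0, 1]
    - [0, 0, -1.5, 0, 0, 0, 1]
    - [0, 0, -0.5, 0, 0, 0, 1]

```text
clock: 4.9
tool_pos: [0.5225, 0.1004, 0.2416]
eef_rot: [0.223, 0.975, 0.0, 0.001]
contact_force: [-0.4, 0.8, -1.6]
opening: 0.667
finger_force: 20.0
```

Run:
```python
from h import *
s=snap('side');w=snap('wrist')
cv2.imwrite('pics/b.png',np.hstack([cv2.resize(s['pixels'][120:260,230:390],None,fx=2.5,fy=2.5),cv2.resize(w['pixels'][150:430,170:470],(400,350))])[:,:,::-1])
st=r.get_state();print(st['tool_pos'],st['eef_rot'],st['contact_force'],st['moment'])
```

```text
[0.52223398 0.10027488 0.24086369] [2.22570242e-01 9.74916650e-01 3.94896856e-05 1.04538765e-04] [-0.31666735  0.04423151 -0.66544793] [-0.02058994 -0.00793327 -0.03275772]
```

View pics/b.png

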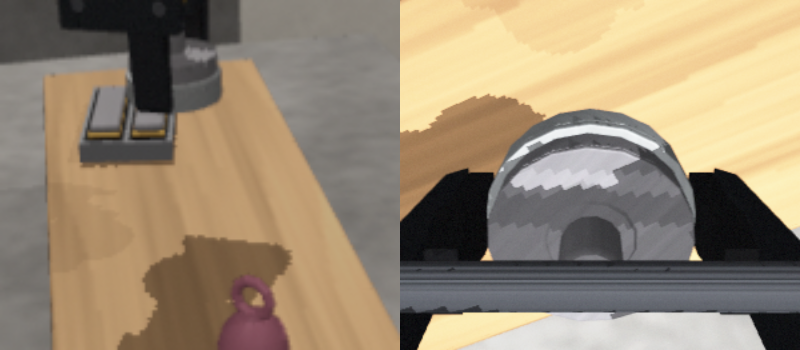

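The lid pair is held level, with the knob centred (composite column 592 is about pixel 314). Now I go past the tin so the wrist camera can see it.

Call:
step_arm:
  steps:
    - [-0.9, -1.2, 0, 0, 0, 0, 1]
    - [-1.8, -2.4, 0, 0, 0, 0, 1]
    - [-2.7, -3.5, 0, 0, 0, 0, 1]
    - [-3.2, -4.1, 0, 0, 0, 0, 1]
    - [-3.2, -4.1, 0, 0, 0, 0, 1]
    - [-3.2, -4.1, 0, 0, 0, 0, 1]
    - [-2.8, -3.5, 0, 0, 0, 0, 1]
    - [-2.1, -2.7, 0, 0, 0, 0, 1]

```text
clock: 6.0
tool_pos: [0.5894, -0.2207, 0.2394]
eef_rot: [0.224, 0.975, -0.001, -0.001]
contact_force: [0.2, 0.7, -1.1]
opening: 0.667
finger_force: 20.0
```

Call:
step_arm:
  steps:
    - [-1.5, -1.9, 0, 0, 0, 0, 1]
    - [-0.9, -1.2, 0, 0, 0, 0, 1]
    - [-0.5, -0.6, 0, 0, 0, 0, 1]
    - [-0.1, -0.2, 0, 0, 0, 0, 1]
    - [0, 0, 0, 0, 0, 0, 1]
    - [0, 0, 0, 0, 0, 0, 1]

```text
clock: 6.75
tool_pos: [0.6007, -0.2637, 0.2408]
eef_rot: [0.222, 0.975, 0.0, -0.0]
contact_force: [-0.5, -0.1, -0.7]
opening: 0.665
finger_force: 20.0
```

Run:
```python
from h import *
s=snap('wrist','w2')
st=r.get_state();print(st['tool_pos'],st['eef_rot'])
print(proj(s,[(.524,-.230,.1735),(.524,-.230,.162)]))
t=snap('side','s2')
```

```text
[ 0.60070224 -0.2638716   0.24082945] [ 2.21919796e-01  9.75064899e-01  2.16815625e-04 -1.69115232e-05]
[[307.62472461 100.26717609]
 [307.88691549 101.7056138 ]]
```

View pics/w2.png

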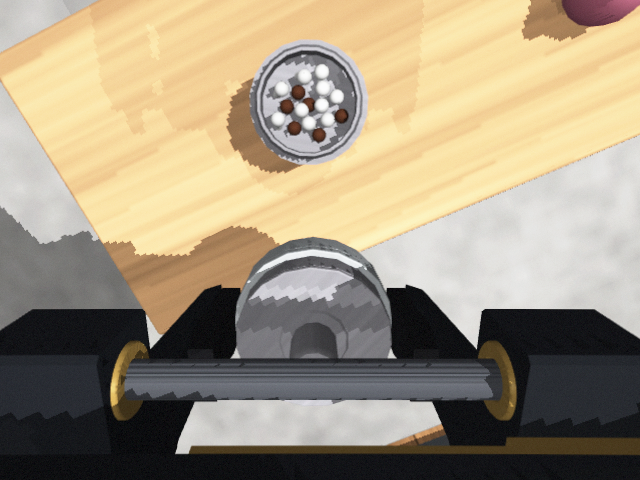

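The tin's rim and shoulder rings are centred near (309,102), spanning columns 250–367. The held lid spans columns 236–391 and its lower front edge is at row 238.

Run:
```python
from h import *
s=r.snapshot('wrist');st=r.get_state();p=st['tool_pos']
X=np.array([-.901,.434,0]);Y=np.array([.434,.901,0])
img=s['pixels'];hsv=cv2.cvtColor(img,cv2.COLOR_RGB2HSV)
m=np.zeros((480,640),np.uint8);m[25:180,245:385]=(hsv[25:180,245:385,1]<60)
m=cv2.morphologyEx(m,cv2.MORPH_OPEN,np.ones((5,5)))
c=max(cv2.findContours(m,0,2)[0],key=cv2.contourArea);e=cv2.fitEllipse(cv2.convexHull(c));print(e)
for (u,v,z,d) in((*e[0],.162,'shoulder'),(309.5,101.5,.1735,'rim')):
    P=onz(s,u,v,z);print(d,P,'tool',(P-p)@X,(P-p)@Y)
P=onz(s,e[0][0]-59,e[0][1],.162);Q=onz(s,e[0][0]+59,e[0][1],.162);print('dia',np.linalg.norm(P-Q))
# lid: predicted front edges if on TCP axis
for dz in(-.0038,-.0208):
    print(dz,proj(s,[p+.03*X+[0,0,dz]]), [proj(s,[p+a*Y+[0,0,dz]])[0].round(1) for a in(-.03,0,.03)])
    ang=np.radians(np.arange(0,360,2));C=[p+.03*(np.cos(t)*X+np.sin(t)*Y)+[0,0,dz] for t in ang];q=proj(s,C);print(q.min(0),q.max(0))
print('knob top',proj(s,[p+[0,0,.0262]]))
```

```text
((308.9035949707031, 101.2570571899414), (118.87075805664062, 126.13013458251953), 177.61575317382812)
shoulder [ 0.52402929 -0.22977254  0.162     ] tool 0.08398054877020952 -0.0022094893102652664
rim [ 0.52488171 -0.22976059  0.1735    ] tool 0.08321770936458053 -0.0018287762045075622
dia 0.05938436585487559
-0.0038 [[313.55133349 248.35569768]] [array([234.3, 323.8]), array([313.4, 323.8]), array([392.5, 323.9])]
[234.18091863 248.35569768] [392.63491509 391.33610858]
-0.0208 [[313.42973926 235.56488115]] [array([242.1, 304.2]), array([313.3, 304.2]), array([384.6, 304.2])]
[241.97524492 235.56488115] [384.63532909 366.21693368]
knob top [[313.68001685 371.60547363]]
```

Call:
step_arm:
  steps:
    - [0.8, 0, 0, 0, 0, 0, 1]
    - [1.9, -0.1, 0, 0, 0, 0, 1]
    - [2.4, -0.1, 0, 0, 0, 0, 1]
    - [1.9, 0, 0, 0, 0, 0, 1]
    - [1.0, 0, 0, 0, 0, 0, 1]
    - [0.4, 0, 0, 0, 0, 0, 1]
    - [0, 0, 0, 0, 0, 0, 1]
    - [0, 0, 0, 0, 0, 0, 1]

```text
clock: 7.9
tool_pos: [0.5246, -0.2304, 0.2407]
eef_rot: [0.223, 0.975, 0.0, 0.0]
contact_force: [-0.3, 0.2, -1.3]
opening: 0.668
finger_force: 20.0
```

Call:
step_arm:
  steps:
    - [0, 0, 0.6, 0, 0, 0, 1]
    - [0, 0, 1.2, 0, 0, 0, 1]
    - [0, 0, 1.2, 0, 0, 0, 1]
    - [0, 0, 0.8, 0, 0, 0, 1]
    - [0, 0, 0.4, 0, 0, 0, 1]
    - [0, 0, 0, 0, 0, 0, 1]
    - [0, 0, 0, 0, 0, 0, 1]

```text
clock: 8.78
tool_pos: [0.5243, -0.2302, 0.199]
eef_rot: [0.223, 0.975, -0.0, 0.0]
contact_force: [0.4, 0.4, -0.5]
opening: 0.672
finger_force: 20.0
```

Run:
```python
from h import *
s=snap('side'); st=r.get_state();print(st['tool_pos'],st['contact_force'],st['moment'])
cv2.imwrite('pics/c.png',cv2.resize(s['pixels'][230:400,270:440],None,fx=3.4,fy=3.4,interpolation=cv2.INTER_CUBIC)[:,:,::-1])
```

```text
[ 0.52432033 -0.23019513  0.19906103] [ 0.18096095  0.47307953 -1.18932121] [0.00424049 0.05999034 0.02733073]
```

View pics/c.png

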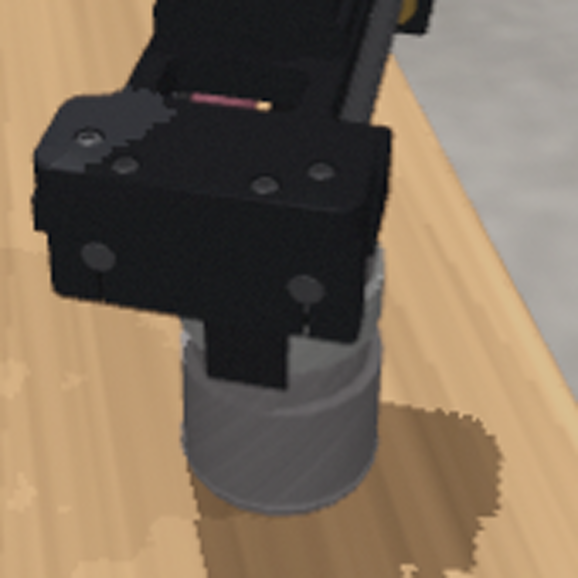

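The lid (columns 183–382) lines up with the tin (183–380). Lowering slowly.

Call:
step_arm:
  steps:
    - [0, 0, 0.25, 0, 0, 0, 1]
    - [0, 0, 0.25, 0, 0, 0, 1]
    - [0, 0, 0.25, 0, 0, 0, 1]
    - [0, 0, 0.25, 0, 0, 0, 1]
    - [0, 0, 0, 0, 0, 0, 1]

```text
clock: 9.45
tool_pos: [0.5239, -0.2301, 0.1884]
eef_rot: [0.223, 0.975, 0.0, -0.0]
contact_force: [-0.0, -0.4, -1.1]
opening: 0.672
finger_force: 20.0
```

Call:
step_arm:
  steps:
    - [0, 0, 0.15, 0, 0, 0, 1]
    - [0, 0, 0.15, 0, 0, 0, 1]
    - [0, 0, 0.1, 0, 0, 0, 1]
    - [0, 0, 0, 0, 0, 0, 1]
    - [0, 0, 0, 0, 0, 0, 1]

```text
clock: 10.07
tool_pos: [0.5241, -0.2301, 0.1847]
eef_rot: [0.223, 0.975, 0.0, 0.0]
contact_force: [-0.8, 0.4, -1.4]
opening: 0.671
finger_force: 20.0
```

Call:
step_arm:
  steps:
    - [0, 0, 0.08, 0, 0, 0, 1]
    - [0, 0, 0.06, 0, 0, 0, 1]
    - [0, 0, 0.04, 0, 0, 0, 1]
    - [0, 0, 0, 0, 0, 0, 1]
    - [0, 0, 0, 0, 0, 0, 1]

```text
clock: 10.7
tool_pos: [0.524, -0.2301, 0.183]
eef_rot: [0.223, 0.975, 0.0, -0.0]
contact_force: [0.6, 0.3, -0.4]
opening: 0.667
finger_force: 20.0
```

Call:
step_arm:
  steps:
    - [0, 0, 0.04, 0, 0, 0, 1]
    - [0, 0, 0.04, 0, 0, 0, 1]
    - [0, 0, 0, 0, 0, 0, 1]
    - [0, 0, 0, 0, 0, 0, 1]

```text
clock: 11.2
tool_pos: [0.5241, -0.2301, 0.1828]
eef_rot: [0.223, 0.975, -0.0, 0.0]
contact_force: [-3.1, 1.3, 6.0]
opening: 0.669
finger_force: 20.0
```

Contact came at 0.1828, exactly the expected seating height. Release.

Call:
step_arm:
  force: 5
  steps:
    - [0, 0, 0, 0, 0, 0, 1]
    - [0, 0, 0, 0, 0, 0, 1]
    - [0, 0, 0, 0, 0, 0, -0.4]
    - [0, 0, 0, 0, 0, 0, -0.5]
    - [0, 0, 0, 0, 0, 0, -1]
    - [0, 0, 0, 0, 0, 0, -1]
    - [0, 0, 0, 0, 0, 0, -1]

```text
clock: 12.08
tool_pos: [0.5241, -0.2301, 0.182]
eef_rot: [0.222, 0.975, 0.0, -0.0]
contact_force: [-0.1, -0.2, 0.3]
opening: 0.997
finger_force: 0.0
```

Call:
step_arm:
  steps:
    - [0, 0, -0.5, 0, 0, 0, -1]
    - [0, 0, -1.5, 0, 0, 0, -1]
    - [0, 0, -2.5, 0, 0, 0, -1]
    - [0, 0, -2.5, 0, 0, 0, -1]
    - [0, 0, -1, 0, 0, 0, -1]
    - [0, 0, 0, 0, 0, 0, -1]
    - [0, 0, 0, 0, 0, 0, -1]

```text
clock: 12.95
tool_pos: [0.5234, -0.23, 0.2613]
eef_rot: [0.223, 0.975, 0.0, -0.001]
contact_force: [0.0, -0.8, 0.0]
opening: 0.998
finger_force: 0.0
```

Run:
```python
from h import *
s=snap('side');w=snap('wrist')
cv2.imwrite('pics/d.png',np.hstack([cv2.resize(s['pixels'][250:400,280:430],(400,400),interpolation=cv2.INTER_CUBIC),cv2.resize(w['pixels'][150:350,220:420],(400,400))])[:,:,::-1])
st=r.get_state();print(st['tool_pos'],st['eef_rot'],st['contact_force'])
p=np.array([.5245,-.230,0])
print('wrist knob top, tin axis',proj(w,[p+[0,0,.209],p+[0,0,.179],p+[0,0,.191]]))
print('side knobtop, captop, bandtop',proj(s,[p+[0,0,.209],p+[0,0,.191],p+[0,0,.179]]))
```

```text
[ 0.52348959 -0.2299706   0.26118026] [ 2.22478769e-01  9.74937073e-01  1.41932738e-04 -9.38216020e-04] [-1.306679    0.58599953 -0.73403643]
wrist knob top, tin axis [[314.44621981 278.51393534]
 [314.20545506 258.96084855]
 [314.29390425 266.14444313]]
side knobtop, captop, bandtop [[352.70238381 293.69131963]
 [352.42139033 308.31041047]
 [352.23790968 317.68218567]]
```

View pics/d.png

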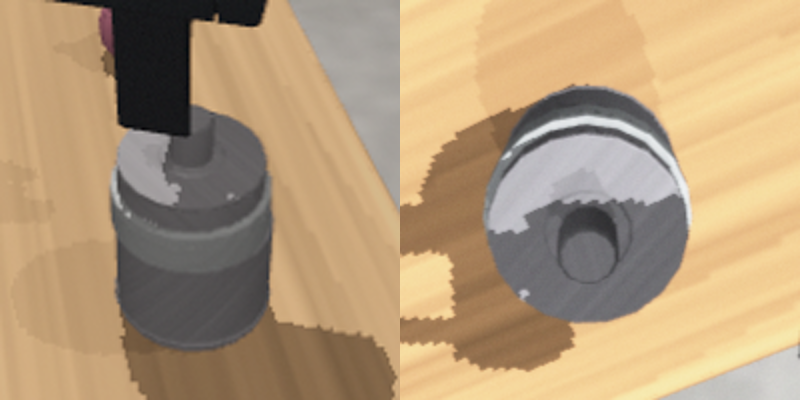

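The inner lid is seated flush and level. The knob top is at wrist pixel (313.5,279), on the tool axis to within 0.5 mm. Grasping the knob.

Call:
step_arm:
  steps:
    - [0, 0, 1, 0, 0, 0, -1]
    - [0, 0, 1.5, 0, 0, 0, -1]
    - [0, 0, 1.3, 0, 0, 0, -1]
    - [0, 0, 0.8, 0, 0, 0, -1]
    - [0, 0, 0.4, 0, 0, 0, -1]
    - [0, 0, 0.1, 0, 0, 0, -1]
    - [0, 0, 0, 0, 0, 0, 0]
    - [0, 0, 0, 0, 0, 0, 0.3]

```text
clock: 14.05
tool_pos: [0.5243, -0.2302, 0.2115]
eef_rot: [0.223, 0.975, -0.0, 0.0]
contact_force: [1.0, 0.5, -0.2]
opening: 0.797
finger_force: 0.0
```

Call:
step_arm:
  force: 6
  steps:
    - [0, 0, 0, 0, 0, 0, 0.5]
    - [0, 0, 0, 0, 0, 0, 0.6]
    - [0, 0, 0, 0, 0, 0, 0.65]
    - [0, 0, 0, 0, 0, 0, 0.7]
    - [0, 0, 0, 0, 0, 0, 1]
    - [0, 0, 0, 0, 0, 0, 1]
    - [0, 0, 0, 0, 0, 0, 1]

```text
clock: 14.92
tool_pos: [0.524, -0.2301, 0.2111]
eef_rot: [0.223, 0.975, 0.0, 0.0]
contact_force: [0.1, 0.3, 0.1]
opening: 0.18
finger_force: 6.0
```

Call:
step_arm:
  force: 15
  steps:
    - [0, 0, 0, 0, 0, 0, 1]
    - [0, 0, 0, 0, 0, 0, 1]
    - [0, 0, 0, 0, 0, 0, 1]

```text
clock: 15.3
tool_pos: [0.5241, -0.2301, 0.2111]
eef_rot: [0.223, 0.975, 0.0, 0.0]
contact_force: [-0.4, -0.0, 0.1]
opening: 0.176
finger_force: 15.0
```

Call:
step_arm:
  steps:
    - [0, 0, -0.2, 0, 0, 0, 1]
    - [0, 0, -0.3, 0, 0, 0, 1]
    - [0, 0, -0.4, 0, 0, 0, 1]
    - [0, 0, -0.6, 0, 0, 0, 1]
    - [0, 0, -1, 0, 0, 0, 1]
    - [0, 0, -1.5, 0, 0, 0, 1]
    - [0, 0, -2, 0, 0, 0, 1]
    - [0, 0, -2, 0, 0, 0, 1]

```text
clock: 16.3
tool_pos: [0.5242, -0.2301, 0.2927]
eef_rot: [0.222, 0.975, 0.0, 0.0]
contact_force: [-0.2, 0.8, -0.2]
opening: 0.174
finger_force: 15.0
```

Call:
step_arm:
  steps:
    - [0, 0, -1.5, 0, 0, 0, 1]
    - [0, 0, -1, 0, 0, 0, 1]
    - [0, 0, -0.5, 0, 0, 0, 1]
    - [0, 0, 0, 0, 0, 0, 1]
    - [0, 0, 0, 0, 0, 0, 1]
    - [0, 0, 0, 0, 0, 0, 1]
    - [0, 0, 0, 0, 0, 0, 1]

```text
clock: 17.18
tool_pos: [0.5239, -0.2301, 0.3208]
eef_rot: [0.222, 0.975, 0.0, -0.0]
contact_force: [-0.8, 1.0, -0.4]
opening: 0.172
finger_force: 15.0
```

Run:
```python
from h import *
s=snap('side','e'); 
cv2.imwrite('pics/e.png',cv2.resize(s['pixels'][160:400,250:450],(500,600),interpolation=cv2.INTER_CUBIC)[:,:,::-1])
st=r.get_state();print(st['tool_pos'],st['qd'].round(3),st['contact_force'],st['opening'])
```

```text
[ 0.5239533  -0.2301106   0.32086332] [ 0.001 -0.002 -0.001 -0.001  0.    -0.002  0.   ] [ 0.17381157  0.34110563 -1.12284892] 0.17388041603455837
```

View pics/e.png

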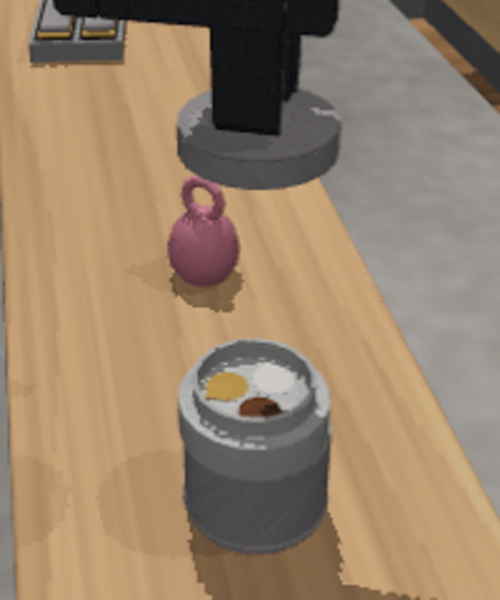

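The outer lid hangs level in the gripper at (260,140) in the crop, lifted 11 cm. The inner lid sits seated on the tin at (255,410), with its picks exposed.

```bash
python3 -c "
from plant import r
print(r.finish_job())"
```

```text
the job is handed in; nothing more can be done
None
```

The job is handed in: the inner lid is seated on the tin with its picks exposed, and the outer lid is held still about 11 cm above where it sat; the tray and shaker were not touched.

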